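Dry-fit a half-lapped cabinet door frame in its peg jig

TASK

Dry-fit the small door frame in the peg jig before it is glued: the stile with the two hinge bores goes on the left, the stile with the small knob hole on the right, both flat on the board between their pegs; the narrow top rail goes across their far ends and the wide bottom rail across their near ends, each with its laps down on the stiles' laps. Every joint must be fully seated and the frame left lying free in the jig; do not shift the tape measure, the chisel or the roll of masking tape.

Things in the scene. Friction and masses are not known exactly. Their poses are not given: they have to be found in the camera images.
- jig_board: Peg jig: fixed white board 245 (x) x 205 (y) x 18 mm with 12 wooden pegs, 14 mm thick, 24 mm high, the top 9 mm conical. Origin: centre of underside; +x far, +y left, turned up to 0.3 rad. Pegs (mm): (-110,+-71) (110,+-71) (-72,+-95) (78,+-95), inner (-42,+-39) (54,+-39); they leave each piece 3 mm play a side and clear the middles for fingers. Seats below are in its frame.
- hinge_stile: Pale wood stile 200 (x) x 36 x 24 mm with two dark 26 mm hinge bores in its top. Origin: centre of underside. Laps face up: only the lower 12 mm is left over the last 51.5 mm at its -x (near) end and 39.5 mm at its +x (far) end. 0.11 kg. Starts within 0.25 rad of straight ahead, +x far. Grip across its width at the middle. Seat in jig: (0, 67, 18) mm, x along jig x.
- knob_stile: Pale stile of the same size, laps, weight, origin and start direction as the hinge stile, but with one small dark knob hole, 10 mm, near the middle of its top. Seat in jig: (0, -67, 18) mm, x along jig x. Rails fit between the stiles' lap shoulders with 3.5 mm play a side.
- top_rail: Narrow pale rail 170 (x) x 36 x 24 mm, plain top. Origin: centre of the underside of its thick middle, which is 91 mm long; at both ends only the upper 12 mm is left (39.5 mm long), to lie on the stiles' laps. Same either way round. Starts within 0.25 rad of straight ahead. Grip across its width at the middle. Seat in jig: (82, 0, 18) mm, x along jig y.
- bottom_rail: Wide pale rail 170 (x) x 48 x 24 mm, plain top, 0.15 kg; otherwise like the top rail (middle 91 mm thick, ends half-lapped from below, origin under the middle). Seat in jig: (-76, 0, 18) mm, x along jig y, either way round.
- tape_measure: Bystander: yellow tape measure standing among the pieces, 36 x 79 x 62 mm tall. Leave it alone.
- chisel: Bystander: bench chisel with wooden handle, 250 x 26 x 26 mm, lying crosswise in front of the red tool box (front at x = 0.67 m, y from -0.32 to 0.10 m, 0.21 m high: carry the pieces clear of it). Leave it alone.
- masking_tape: Bystander: roll of masking tape, 105 mm across, 24 mm high, lying flat at the right. Leave it alone.

How it is judged (in metres and radians):
At the end, for the whole second after the job is handed in: In the jig the hinge stile lies left, the knob stile right, the top rail across the far ends, the bottom rail across the near ends: each within 8 mm of its place, 3 mm in height (seated), 0.08 rad in direction and 0.03 rad of level, released and at rest (x of hinge_stile in the frame of jig_board between -0.008 and 0.008 m and y of hinge_stile in the frame of jig_board between 0.059 and 0.075 m and z of hinge_stile in the frame of jig_board between 0.015 and 0.021 m and angle between the x axis of each of hinge_stile, knob_stile and the x axis of jig_board, either way round below 0.08 rad and angle between each of hinge_stile, knob_stile, top_rail, bottom_rail's own z axis and vertical below 0.03 rad and linear speed of each of hinge_stile, knob_stile, top_rail, bottom_rail below 0.01 m/s and x of knob_stile in the frame of jig_board between -0.008 and 0.008 m and y of knob_stile in the frame of jig_board between -0.075 and -0.059 m and z of knob_stile in the frame of jig_board between 0.015 and 0.021 m and x of top_rail in the frame of jig_board between 0.074 and 0.09 m and y of top_rail in the frame of jig_board between -0.008 and 0.008 m and z of top_rail in the frame of jig_board between 0.015 and 0.021 m and angle between the x axis of each of top_rail, bottom_rail and the y axis of jig_board, either way round below 0.08 rad and x of bottom_rail in the frame of jig_board between -0.084 and -0.068 m and y of bottom_rail in the frame of jig_board between -0.008 and 0.008 m and z of bottom_rail in the frame of jig_board between 0.015 and 0.021 m); the robot touches nothing.
It fails at once if a bystander (tape measure, chisel, masking tape) shifted by more than 25 mm (distance of any of tape_measure, chisel, masking_tape from where it was at the start of the episode above 0.025 m).
It also fails if it takes over 122 s, if anything falls off the work surface, if the arm or the gripper's body presses on something with over 40 N, if the wrist force passes 120 N, or if a joint passes its speed limit or range.

ROBOT

A 7-joint arm with a two-finger parallel gripper is mounted at the origin on a cart in front of the work surface, level with it; the furniture and walls round the work are solid. World frame = base frame: x ahead of the robot, y to its left, z up, the work surface at z = 0. Lengths are in mm, angles in degrees, forces in N, time in s.
With the tool pointing down it reaches from about 400 to 850 mm from the base axis. Payload 4.5 kg.
Tool frame: the origin (TCP) lies at the very end of the fingers, on their centre line; the grasp point (between the pads) lies 19 mm behind it; z points along the fingers, y is the line along which they close (so a half turn about z gives the same grasp; the last joint's range is limited). The gripper opens to 85 mm and grips with 20 to 120 N. Pads are 22 mm wide; open, the fingers measure 114 mm over their backs; the gripper's body (76 mm by 85 mm) begins 54 mm behind the grasp point. The pads swing forward as they close: fully open they stand 13 mm farther back than shut.
Start: joints at [76.364, 39.483, -11.15, 89.685, 9.013, 51.709, -12.324], TCP at [167.82, -602.072, 231.317] pointing down, gripper open.
Joint ranges: [-172.22, 172.22], [-26.19, 119.32], [-84.43, 86.54], [7.71, 146.69], [-57.33, 237.33], [2.42, 119.75], [-152.13, 152.13]. Speed limits (degrees/s): [147.25, 147.25, 180, 180, 180, 180, 180].

INTERFACE

Orientations are given as a 3x3 rotation matrix whose columns are the frame's x, y, z axes.
In Python, from workcell import env, eyes, ticket gives the robot as it stands. The module is installed in compiled form; this text tells all that it offers.
- The arm moves only by the shell command python3 -m jog 'ROWS'. ROWS is JSON, a list of rows, each an object of numbers: "dx", "dy", "dz": the shift along the tool's x, y, z in mm; "twist": the turn about the tool's z in degrees; "hand": the closure, from -1 (fully open) to 1 (shut). A call has 1 to 10 rows; each row is the pose to reach, as a shift and turn from the pose commanded when the call began, along the tool's axes at that moment; what a row does not reach only later rows make up. A row lasts 1/12 s, in which the tool goes at most 41.7 mm and 7.16 degrees, less where a joint would pass 70% of its speed; a pose out of reach is approached as far as the arm can. A call with a gripper value outside its range is refused whole. The fingers move at their own pace and stop on an object; the grip force is fixed at half the most. Time passes only in rows, so rows that repeat a pose let the fingers close. It gives the time, the measured TCP pose, the force, the opening and the grip force at its end, in the units of the state.
- env.sense(): the state, without advancing time (a new reading comes with each control period).
- eyes.camera(name): name is "side" or "top" or "wrist"; returns a dict with "pixels" (400x640x3 uint8, red, green, blue), "vfov" (degrees; the focal length in pixels is half the picture's height over the tangent of half this angle, whatever the lens; pixels are square), "cx", "cy" (the principal point, pixels), "rvec" (rotation vector, rad) and "tvec" (3), from world to camera coordinates, as OpenCV has them. Camera axes: x right, y down, z forward; pixel columns grow to the right and rows downward; lengths in mm; the calibration is good to about 2 mm. A picture is of the moment at which its call begins. There is no depth.
- ticket.close_job(): hands the job in; it is judged then, once.
The state is a dict: "time": time; "qpos": joint angles; "joint_velocities": joint speeds; "joint_efforts": joint torques, N m; "ee_pos": TCP position; "tcp_rot": TCP orientation; "ft_force": force on the tool from outside, world axes, zero at the start; "moment": the same for the moment, N m; "finger_gap": finger opening in mm; "gripper_force": force on a finger pad.
Only numpy, scipy, OpenCV 4.12 (cv2) and the standard library are available. Lean on these libraries where they do the work, as an engineer would, in place of code of your own. Each camera call takes 0.05 s, during which the arm holds its last target. There are 200 camera calls.

## Working session

There is one attempt and no reset: what is moved stays moved. The work goes in short steps, Python scripts to look and compute and a shell command to move; the robot and the scene stay as the last step left them, time stands still between calls to the robot, and variables do not carry over. Pictures are saved under pics/ and viewed, at most 18 in all, crops included, and the job is handed in when it is done.

```bash
mkdir -p pics
python3 - <<'E'
from workcell import env,eyes
import cv2,numpy as np
for n in["top","side"]:
    c=eyes.camera(n); cv2.imwrite(f"pics/{n}0.png",c["pixels"][:,:,::-1]); np.savez(f"{n}0.npz",**c)
    R=cv2.Rodrigues(np.array(c["rvec"],float))[0]; print(n,c["vfov"],c["cx"],c["cy"],-R.T@np.array(c["tvec"]).ravel(),R[2])
s=env.sense();print(s["time"],s["ee_pos"],s["tcp_rot"],s["finger_gap"])
E
```

```text
top 55.54079139900164 319.13307978954526 195.7214996951147 [ 448.07216369  -41.34229103 1026.38013129] [ 0.14831139 -0.02159725 -0.98870486]
side 51.92002915257855 317.58838295887074 199.62559793969046 [219.00515826 924.1465319  625.66998272] [ 0.29247665 -0.81859277 -0.49433114]
0.1 [ 167.56321525 -601.52554663  230.55414197] [[ 9.63264994e-01  2.68552087e-01 -5.73490653e-04]
 [ 2.68552662e-01 -9.63263783e-01  1.53366574e-03]
 [-1.40553643e-04 -1.63133896e-03 -9.99998659e-01]] 85.23764870407716
```

View pics/top0.png

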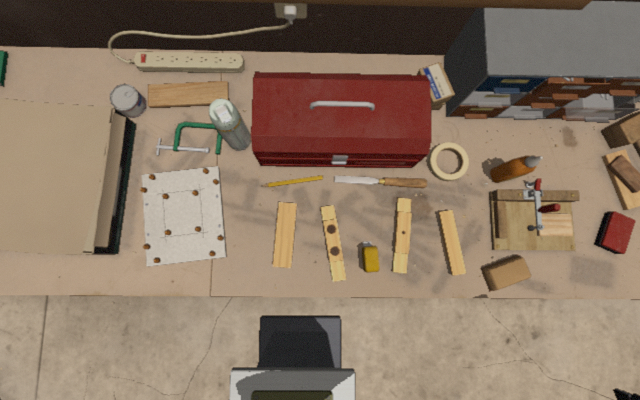

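View pics/side0.png

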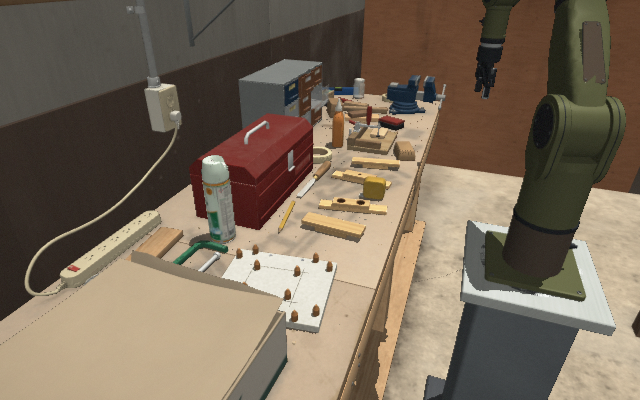

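```bash
cat > h.py <<'E'
import cv2,numpy as np
def cam(c):
    R=cv2.Rodrigues(np.array(c["rvec"],float))[0];t=np.array(c["tvec"],float).ravel()
    f=200/np.tan(np.radians(float(c["vfov"]))/2);K=np.array([[f,0,float(c["cx"])],[0,f,float(c["cy"])],[0,0,1]])
    return K,R,t
def ray(c,uv,z):
    "pixels -> world points on plane z"
    K,R,t=cam(c);uv=np.atleast_2d(uv).astype(float)
    d=np.c_[uv,np.ones(len(uv))]@np.linalg.inv(K).T@R;o=-R.T@t
    return o+d*((z-o[2])/d[:,2])[:,None]
def proj(c,P):
    K,R,t=cam(c);q=(np.atleast_2d(P)@R.T+t)@K.T;return q[:,:2]/q[:,2:]
E
python3 - <<'E'
from h import *
c=dict(np.load("top0.npz")); im=c["pixels"]; hsv=cv2.cvtColor(im,cv2.COLOR_RGB2HSV)
for u,v in[(285,235),(280,250),(333,250),(402,210),(452,242),(310,240),(370,220),(430,240),(371,258),(180,215),(210,250),(158,260),(150,170),(240,240)]: print(u,v,hsv[v,u])
m=cv2.inRange(hsv,(14,90,150),(28,255,255)); m[:,:240]=0;m[:195]=0;m[290:]=0;m[:,480:]=0
n,l,st,ce=cv2.connectedComponentsWithStats(m)
for i in range(1,n):
    if st[i,4]<100: continue
    p=np.argwhere(l==i)[:,::-1]; r=cv2.minAreaRect(ray(c,p,24)[:,:2].astype(np.float32)); print(st[i],r)
cr=np.hstack([cv2.resize(x[150:290,130:480],None,fx=2.2,fy=2.2,interpolation=2) for x in[im[:,:,::-1]]])
cv2.imwrite("pics/c1.png",cr)
cv2.imwrite("pics/m1.png",cv2.resize(np.vstack([m[195:290,240:480]]),None,fx=3,fy=3))
E
```

```text
285 235 [ 18 114 205]
280 250 [ 18 121 191]
333 250 [13 90 88]
402 210 [ 19 111 204]
452 242 [ 18 116 204]
310 240 [ 16  71 162]
370 220 [ 15  63 153]
430 240 [ 14  68 162]
371 258 [ 22 205 174]
180 215 [ 19  29 194]
210 250 [ 21  27 179]
158 260 [ 15 180 102]
150 170 [ 16  62 164]
240 240 [ 16  64 171]
[ 393  198   19   76 1027] ((497.93316650390625, -284.59051513671875), (40.177406311035156, 198.10003662109375), 84.99810028076172)
[ 273  202   24   66 1221] ((495.1723327636719, 26.44232177734375), (49.93610763549805, 169.9705047607422), 86.06210327148438)
[321 205  25  77 899] ((475.2723693847656, -101.01795196533203), (197.31617736816406, 37.5821533203125), 9.755414009094238)
[439 210  27  66 894] ((480.312255859375, -416.2705078125), (169.53826904296875, 37.1634635925293), 9.944618225097656)
[365 248  15  24 303] ((431.5101318359375, -203.65663146972656), (59.568912506103516, 34.991249084472656), 4.1063408851623535)
```

View pics/c1.png

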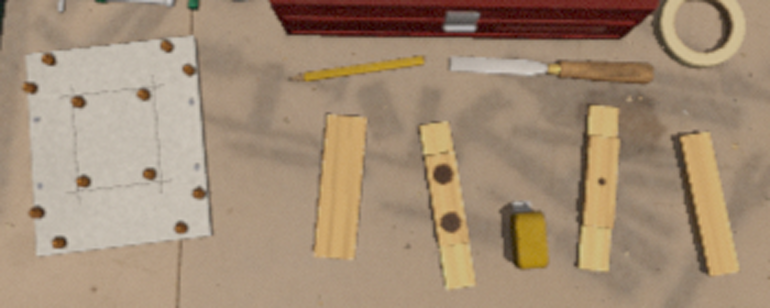

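View pics/m1.png

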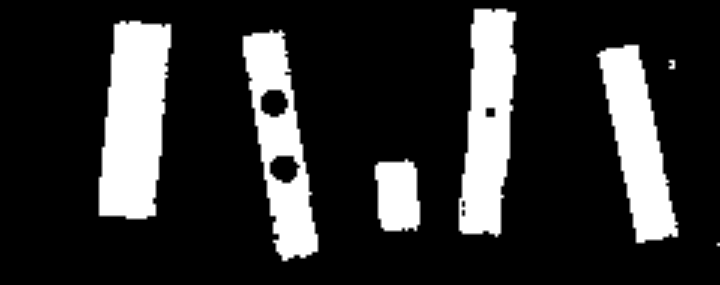

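```bash
cat > jig.py <<'E'
from h import *
from scipy.optimize import least_squares
PEG=np.array([(x,s*y) for x,y in[(-110,71),(110,71),(-72,95),(78,95),(-42,39),(54,39)] for s in(1,-1)],float)
def pegs(c,box,amin=8):
    im=c["pixels"];hsv=cv2.cvtColor(im,cv2.COLOR_RGB2HSV)
    m=cv2.inRange(hsv,(5,100,40),(17,255,200));x0,y0,x1,y1=box;mm=np.zeros_like(m);mm[y0:y1,x0:x1]=m[y0:y1,x0:x1]
    n,l,st,ce=cv2.connectedComponentsWithStats(mm);k=st[:,4]>amin;k[0]=False
    return ce[k],st[k,4]
def fit(c,uv,p0,h=29):
    P=ray(c,uv,h)[:,:2]
    for _ in range(4):
        r=lambda p:np.c_[np.cos(p[2])*PEG[:,0]-np.sin(p[2])*PEG[:,1]+p[0],np.sin(p[2])*PEG[:,0]+np.cos(p[2])*PEG[:,1]+p[1]]
        D=np.linalg.norm(P[:,None]-r(p0)[None],axis=2);j=D.argmin(1);ok=D.min(1)<25
        p0=least_squares(lambda p:(r(p)[j[ok]]-P[ok]).ravel(),p0,loss="soft_l1",f_scale=2).x
    return p0,ok.sum(),np.round((r(p0)[j[ok]]-P[ok]),1)
E
python3 - <<'E'
from jig import *
c=dict(np.load("top0.npz"));uv,a=pegs(c,(135,160,235,270));print(len(uv),a)
P=ray(c,uv,29)[:,:2]
print(fit(c,uv,np.r_[P.mean(0),0.08]))
hsv=cv2.cvtColor(c["pixels"],cv2.COLOR_RGB2HSV);m=cv2.inRange(hsv,(0,0,150),(30,45,255));m[:,:135]=0;m[:,232:]=0;m[:160]=0;m[275:]=0
m=cv2.morphologyEx(m,cv2.MORPH_OPEN,np.ones((5,5)))
p=np.argwhere(m)[:,::-1];print(cv2.minAreaRect(ray(c,p,18)[:,:2].astype(np.float32)))
c=dict(np.load("side0.npz"));uv,a=pegs(c,(215,230,340,330));print(len(uv),a)
for h in(34,):print(fit(c,uv,np.r_[P.mean(0),0.08],h))
c=dict(np.load("top0.npz"))
print(ray(c,[(130,180),(118,250)],0), ray(c,[(108,250)],100))
E
```

```text
12 [17 20 15 22 18 20 18 22 17 24 17 22]
(array([5.42606336e+02, 2.96832614e+02, 1.31555828e-01]), np.int64(12), array([[ 0.2, -0.5],
       [ 0.2,  0.2],
       [ 0.6,  0.1],
       [ 0.5, -0.3],
       [-0.1,  0.7],
       [-0. ,  0.3],
       [-0.5, -0.5],
       [-0.2,  0.2],
       [-0.2, -0.2],
       [ 0.1,  0.1],
       [-0.1,  0.1],
       [-0.4, -0.3]]))
((542.6766357421875, 296.7446594238281), (244.2845916748047, 204.3694305419922), 7.525402069091797)
11 [81 10 41 42 46 44 41 43 53 55 62]
(array([5.39191534e+02, 3.07031876e+02, 1.28842122e-01]), np.int64(9), array([[ 0.8, -0.2],
       [ 1.4, -0.5],
       [-0.6, -0.4],
       [ 1.3,  0.3],
       [-0.9, -1.5],
       [-0.2, -0.4],
       [-0.1,  0.7],
       [-1.1,  0.9],
       [-0.4,  1.1]]))
[[637.45116085 450.85139439   0.        ]
 [448.91993378 466.29780452   0.        ]] [[448.5600945  440.39539924 100.        ]]
```

```bash
cat > d.py <<'E'
import sys,numpy as np
from workcell import env
s=env.sense();R=np.array(s["tcp_rot"]);p=np.array(s["ee_pos"])
yaw=np.degrees(np.arctan2(R[1,0],R[0,0]))
print("t %.2f"%s["time"],"p",p.round(1),"yaw %.2f"%yaw,"tilt",R[:2,2].round(4),"gap %.1f"%s["finger_gap"],"F",np.round(s["ft_force"],1),"q",np.round(s["qpos"],0))
for a in sys.argv[1:]:
    x,y,z,w=map(float,a.split(","));e=R.T@(np.array([x,y,z])-p);t=(yaw-w+180)%360-180
    print(a,"-> d",e.round(1),"twist %.1f"%t)
    n=np.radians(w);R=np.array([[np.cos(n),np.sin(n),0],[np.sin(n),-np.cos(n),0],[0,0,-1]]);p=np.array([x,y,z]);yaw=w
E
python3 d.py 475.6,-101.6,140,9.76
```

```text
t 0.10 p [ 167.6 -601.5  230.6] yaw 15.58 tilt [-0.0006  0.0015] gap 85.2 F [ 0.4 -0.9 -0.6] q [ 76.  40. -11.  90.   9.  52. -12.]
475.6,-101.6,140,9.76 -> d [ 431.  -398.7   91.1] twist 5.8
```

```bash
python3 -m jog '[{"dx":431,"dy":-398.7,"dz":40,"twist":5.8},{"dx":431,"dy":-398.7,"dz":40,"twist":5.8},{"dx":431,"dy":-398.7,"dz":40,"twist":5.8},{"dx":431,"dy":-398.7,"dz":40,"twist":5.8},{"dx":431,"dy":-398.7,"dz":40,"twist":5.8},{"dx":431,"dy":-398.7,"dz":40,"twist":5.8},{"dx":431,"dy":-398.7,"dz":40,"twist":5.8},{"dx":431,"dy":-398.7,"dz":40,"twist":5.8},{"dx":431,"dy":-398.7,"dz":40,"twist":5.8},{"dx":431,"dy":-398.7,"dz":40,"twist":5.8}]'; python3 d.py 475.6,-101.6,140,9.76
```

```text
t 0.10 p [ 167.6 -601.5  230.6] yaw 15.58 tilt [-0.0006  0.0015] gap 85.2 F [ 0.4 -0.9 -0.6] q [ 76.  40. -11.  90.   9.  52. -12.]
475.6,-101.6,140,9.76 -> d [ 431.  -398.7   91.1] twist 5.8schema error: expected keys dx, dy, dz, twist, hand
```

```bash
python3 -m jog '[{"dx":431,"dy":-398.7,"dz":40,"twist":5.8,"hand":-1},{"dx":431,"dy":-398.7,"dz":40,"twist":5.8,"hand":-1},{"dx":431,"dy":-398.7,"dz":40,"twist":5.8,"hand":-1},{"dx":431,"dy":-398.7,"dz":40,"twist":5.8,"hand":-1},{"dx":431,"dy":-398.7,"dz":40,"twist":5.8,"hand":-1},{"dx":431,"dy":-398.7,"dz":40,"twist":5.8,"hand":-1},{"dx":431,"dy":-398.7,"dz":40,"twist":5.8,"hand":-1},{"dx":431,"dy":-398.7,"dz":40,"twist":5.8,"hand":-1},{"dx":431,"dy":-398.7,"dz":40,"twist":5.8,"hand":-1},{"dx":431,"dy":-398.7,"dz":40,"twist":5.8,"hand":-1}]'; python3 d.py 475.6,-101.6,140,9.76
```

```text
time: 0.93
ee_pos: [386.5, -246.4, 202.8]
tcp_rot: [[0.986, 0.169, -0.0], [0.169, -0.986, 0.0], [-0.0, -0.0, -1.0]]
ft_force: [0.7, -0.2, -0.1]
finger_gap: 85.3
gripper_force: 0.0
t 0.93 p [ 386.5 -246.4  202.8] yaw 9.76 tilt [-0.0002  0.0001] gap 85.3 F [ 0.7 -0.2 -0.1] q [ 31.  30.  -6. 119.   6.  31. -60.]
475.6,-101.6,140,9.76 -> d [ 112.4 -127.6   62.8] twist -0.0
```

```bash
python3 -m jog '[{"dx":112.4,"dy":-127.6,"dz":62.8,"twist":0,"hand":-1},{"dx":112.4,"dy":-127.6,"dz":62.8,"twist":0,"hand":-1},{"dx":112.4,"dy":-127.6,"dz":62.8,"twist":0,"hand":-1},{"dx":112.4,"dy":-127.6,"dz":62.8,"twist":0,"hand":-1},{"dx":112.4,"dy":-127.6,"dz":62.8,"twist":0,"hand":-1},{"dx":112.4,"dy":-127.6,"dz":62.8,"twist":0,"hand":-1}]'; python3 d.py 475.6,-101.6,5,9.76
python3 - <<'E'
from workcell import env,eyes
import cv2,numpy as np
c=eyes.camera("wrist"); cv2.imwrite("pics/w1.png",c["pixels"][:,:,::-1]); np.savez("w1.npz",**c)
E
```

```text
time: 1.43
ee_pos: [477.0, -98.0, 138.7]
tcp_rot: [[0.984, 0.178, -0.0], [0.178, -0.984, 0.003], [0.0, -0.003, -1.0]]
ft_force: [-0.5, -0.4, -0.4]
finger_gap: 85.4
gripper_force: 0.0
t 1.43 p [477.  -98.  138.7] yaw 10.27 tilt [-0.0002  0.0031] gap 85.4 F [-0.5 -0.4 -0.4] q [  8.  38.  -3. 118.   4.  23. -77.]
475.6,-101.6,5,9.76 -> d [ -2.1   3.7 133.7] twist 0.5
```

View pics/w1.png

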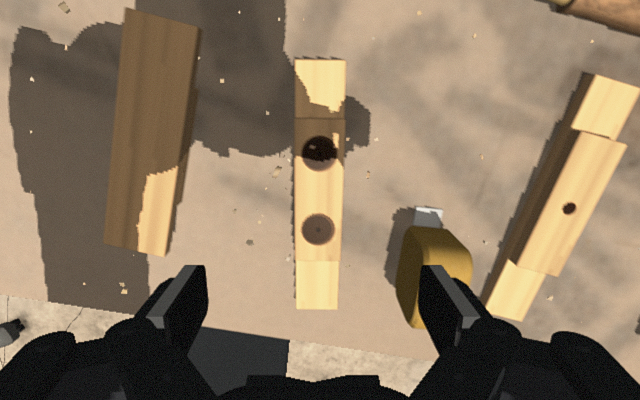

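```bash
python3 - <<'E'
from h import *
c=dict(np.load("w1.npz"))
a=ray(c,[(320,58),(317.5,309)],12);b=ray(c,[(319.5,118),(318.5,262)],24)
print(a.round(1),a.mean(0).round(1),b.round(1),np.linalg.norm(a[0]-a[1]),np.linalg.norm(b[0]-b[1]))
for p in(a,b): print(np.degrees(np.arctan2(*(p[0]-p[1])[[1,0]])))
# centre from shoulders: centre of thick part is +6 mm along x
u=(b[0]-b[1])/np.linalg.norm(b[0]-b[1]);print(b.mean(0)-6*u)
e=ray(c,[(295,190),(344,190),(295,80),(346,80),(296,290),(338,290)],24);print(e.round(1))
E
python3 -m jog '[{"dx":-2,"dy":3.7,"dz":80,"twist":0.5,"hand":-1},{"dx":-2,"dy":3.7,"dz":80,"twist":0.5,"hand":-1},{"dx":-2,"dy":3.7,"dz":80,"twist":0.5,"hand":-1},{"dx":-2,"dy":3.7,"dz":80,"twist":0.5,"hand":-1}]'; python3 d.py 475.6,-101.6,5,9.76
```

```text
[[ 574.   -85.5   12. ]
 [ 376.5 -120.4   12. ]] [ 475.3 -103.    12. ] [[ 534.6  -92.4   24. ]
 [ 426.  -111.9   24. ]] 200.54666388207966 110.32194538280493
10.007685955088563
10.189239037395287
[ 474.3892547  -103.18936232   24.        ]
[[ 480.4  -84.1   24. ]
 [ 486.8 -119.7   24. ]
 [ 556.3  -71.4   24. ]
 [ 562.4 -105.4   24. ]
 [ 398.4  -98.6   24. ]
 [ 404.5 -131.9   24. ]]
time: 1.82
ee_pos: [471.2, -108.9, 59.2]
tcp_rot: [[0.987, 0.159, -0.006], [0.159, -0.987, -0.0], [-0.006, -0.001, -1.0]]
ft_force: [0.4, 0.4, 1.2]
finger_gap: 85.4
gripper_force: 0.0
t 1.82 p [ 471.2 -108.9   59.2] yaw 9.13 tilt [-0.0058 -0.0004] gap 85.4 F [0.4 0.4 1.2] q [  8.  47.  -1. 121.   4.  12. -78.]
475.6,-101.6,5,9.76 -> d [ 5.8 -6.4 54.2] twist -0.6
```

```bash
python3 -m jog '[{"dx":0,"dy":0,"dz":0,"twist":0,"hand":-1},{"dx":0,"dy":0,"dz":0,"twist":0,"hand":-1},{"dx":0,"dy":0,"dz":0,"twist":0,"hand":-1},{"dx":0,"dy":0,"dz":0,"twist":0,"hand":-1}]'|head -1; python3 d.py 475.2,-102.5,4,10
```

```text
time: 2.15
t 2.15 p [ 474.9 -107.7   62.2] yaw 9.26 tilt [ 0.0038 -0.0006] gap 85.2 F [-0.2  0.5 -0.3] q [  8.  47.  -1. 121.   4.  12. -78.]
475.2,-102.5,4,10 -> d [ 0.9 -5.2 58.2] twist -0.7
```

```bash
python3 -m jog '[{"dx":1,"dy":-5.2,"dz":30,"twist":-0.7,"hand":-1},{"dx":1,"dy":-5.2,"dz":50,"twist":-0.7,"hand":-1},{"dx":1,"dy":-5.2,"dz":57,"twist":-0.7,"hand":-1},{"dx":1,"dy":-5.2,"dz":57,"twist":-0.7,"hand":-1},{"dx":1,"dy":-5.2,"dz":57,"twist":-0.7,"hand":-1},{"dx":1,"dy":-5.2,"dz":57,"twist":-0.7,"hand":-1}]'|head -1; python3 d.py 475.2,-102.5,4,10
```

```text
time: 2.65
t 2.65 p [ 474.5 -102.4    4.3] yaw 9.96 tilt [ 0.0017 -0.0005] gap 85.6 F [0.5 0.6 0. ] q [  7.  54.  -0. 122.   5.   5. -78.]
475.2,-102.5,4,10 -> d [0.7 0.2 0.3] twist -0.0
```

```bash
python3 -m jog '[{"dx":0,"dy":0,"dz":0,"twist":0,"hand":1},{"dx":0,"dy":0,"dz":0,"twist":0,"hand":1},{"dx":0,"dy":0,"dz":0,"twist":0,"hand":1},{"dx":0,"dy":0,"dz":0,"twist":0,"hand":1},{"dx":0,"dy":0,"dz":0,"twist":0,"hand":1},{"dx":0,"dy":0,"dz":0,"twist":0,"hand":1},{"dx":0,"dy":0,"dz":0,"twist":0,"hand":1},{"dx":0,"dy":0,"dz":0,"twist":0,"hand":1},{"dx":0,"dy":0,"dz":0,"twist":0,"hand":1},{"dx":0,"dy":0,"dz":0,"twist":0,"hand":1}]'; python3 d.py 475.2,-102.5,4,10
```

```text
time: 3.48
ee_pos: [474.1, -102.2, 3.8]
tcp_rot: [[0.985, 0.173, 0.001], [0.173, -0.985, -0.0], [0.001, 0.0, -1.0]]
ft_force: [-0.9, 0.9, 6.1]
finger_gap: 34.4
gripper_force: 60.9
t 3.48 p [ 474.1 -102.2    3.8] yaw 9.97 tilt [ 0.0007 -0.0003] gap 34.4 F [-0.9  0.9  6.1] q [  7.  54.  -0. 122.   5.   5. -78.]
475.2,-102.5,4,10 -> d [ 1.1  0.5 -0.2] twist -0.0
```

```bash
python3 -m jog '[{"dx":0,"dy":0,"dz":-40,"twist":0,"hand":1},{"dx":0,"dy":0,"dz":-80,"twist":0,"hand":1},{"dx":0,"dy":0,"dz":-110,"twist":0,"hand":1}]' | head -1; python3 d.py 532.9,363.1,110,7.54
cat > jc.py <<'E'
import numpy as np,sys
j=np.array([542.6,296.8]);a=np.radians(7.54)
def w(x,y): return j+np.array([np.cos(a)*x-np.sin(a)*y,np.sin(a)*x+np.cos(a)*y])
if __name__=="__main__":
  for n,x,y in[("h",0,67),("k",0,-67),("t",82,0),("b",-76,0)]: print(n,w(x,y).round(1))
E
python3 jc.py
```

```text
time: 3.73
t 3.73 p [ 473.5 -102.1  114.6] yaw 9.97 tilt [-0.0009 -0.0001] gap 35.0 F [ 0.5  0.1 -0.2] q [  8.  41.  -2. 120.   4.  20. -78.]
532.9,363.1,110,7.54 -> d [ 139.1 -447.9    4.5] twist 2.4
h [533.8 363.2]
k [551.4 230.4]
t [623.9 307.6]
b [467.3 286.8]
```

```bash
python3 -m jog '[{"dx":139,"dy":-448,"dz":2,"twist":2.4,"hand":1},{"dx":139,"dy":-448,"dz":2,"twist":2.4,"hand":1},{"dx":139,"dy":-448,"dz":2,"twist":2.4,"hand":1},{"dx":139,"dy":-448,"dz":2,"twist":2.4,"hand":1},{"dx":139,"dy":-448,"dz":2,"twist":2.4,"hand":1},{"dx":139,"dy":-448,"dz":2,"twist":2.4,"hand":1},{"dx":139,"dy":-448,"dz":2,"twist":2.4,"hand":1},{"dx":139,"dy":-448,"dz":2,"twist":2.4,"hand":1},{"dx":139,"dy":-448,"dz":2,"twist":2.4,"hand":1},{"dx":139,"dy":-448,"dz":2,"twist":2.4,"hand":1}]' | head -2;  python3 d.py 532.9,363.1,90,7.54
```

```text
time: 4.57
ee_pos: [525.8, 313.2, 111.2]
t 4.57 p [525.8 313.2 111.2] yaw 7.60 tilt [-0.0009 -0.0007] gap 34.7 F [ 1.   0.2 -1.4] q [ -38.   48.    6.   98.   -8.   35. -110.]
532.9,363.1,90,7.54 -> d [ 13.7 -48.5  21.2] twist 0.1
```

```bash
python3 -m jog '[{"dx":10,"dy":-32,"dz":8,"twist":0.1,"hand":1},{"dx":13.7,"dy":-46,"dz":16,"twist":0.1,"hand":1},{"dx":13.7,"dy":-48.5,"dz":21,"twist":0.1,"hand":1},{"dx":13.7,"dy":-48.5,"dz":21,"twist":0.1,"hand":1},{"dx":13.7,"dy":-48.5,"dz":21,"twist":0.1,"hand":1},{"dx":13.7,"dy":-48.5,"dz":21,"twist":0.1,"hand":1},{"dx":13.7,"dy":-48.5,"dz":21,"twist":0.1,"hand":1},{"dx":13.7,"dy":-48.5,"dz":21,"twist":0.1,"hand":1}]' | head -1;  python3 d.py 532.9,363.1,60,7.54
python3 - <<'E'
from workcell import env,eyes
import cv2,numpy as np
for n in("wrist","top"):
  c=eyes.camera(n); cv2.imwrite(f"pics/{n}2.png",c["pixels"][:,:,::-1]); np.savez(f"{n}2.npz",**c)
E
```

```text
time: 5.23
t 5.23 p [534.4 359.7  91. ] yaw 7.36 tilt [ 0.0006 -0.0004] gap 34.7 F [-0.4 -0.6 -1.6] q [ -42.   51.    7.   93.   -9.   36. -113.]
532.9,363.1,60,7.54 -> d [-1.1 -3.6 31. ] twist -0.2
```

View pics/wrist2.png

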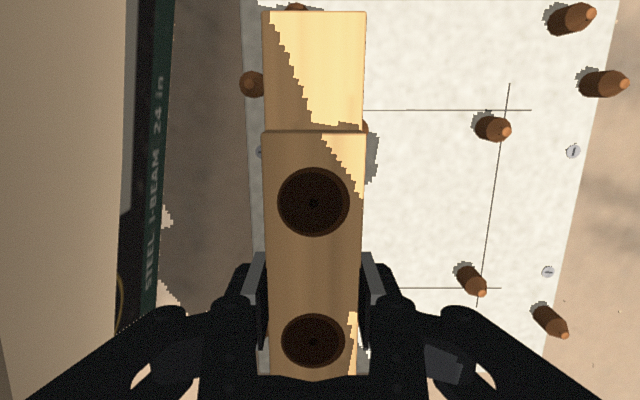

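Run:
```python
from jig import *
from jc import w
c=dict(np.load("wrist2.npz"))
uv=[(591,13),(623,83),(505,131),(480,292),(566,334)]
print(fit(c,uv,np.array([542.6,296.8,.1316]),42))
s=ray(c,[(263,131),(364,131),(314,131)],111.2);e=ray(c,[(263,12),(366,12),(315,12)],99.2)
print(s.round(1),e.round(1)); u=(e[2]-s[2])[:2];print(np.linalg.norm(u));u/=np.linalg.norm(u);print(np.degrees(np.arctan2(u[1],u[0])))
print("centre",(s[2][:2]-60.5*u).round(1),(e[2][:2]-100*u).round(1),"tcp 534.4 359.7")
```

```text
(array([5.43742382e+02, 2.97763497e+02, 1.30778062e-01]), np.int64(5), array([[ 0.4,  0.6],
       [ 0.4, -0.2],
       [ 0.2, -0.2],
       [-0.3, -0.9],
       [-0.8,  0.7]]))
[[593.8 383.9 111.2]
 [598.1 350.3 111.2]
 [596.  366.9 111.2]] [[631.7 388.8  99.2]
 [636.2 354.4  99.2]
 [634.  371.5  99.2]]
38.288093907214716
6.85286243185014
centre [535.9 359.7] [534.7 359.5] tcp 534.4 359.7
```

```bash
sed -i 's/542.6,296.8/543.3,297.4/' jc.py; python3 d.py 533.5,363.7,55,7.52
```

```text
t 5.33 p [534.2 360.4  90.8] yaw 7.41 tilt [0.0004 0.    ] gap 34.8 F [ 0.4 -0.1 -0.2] q [ -42.   51.    7.   93.   -9.   36. -113.]
533.5,363.7,55,7.52 -> d [-0.2 -3.4 35.8] twist -0.1
```

```bash
python3 -m jog '[{"dx":0,"dy":-3.4,"dz":20,"twist":-0.1,"hand":1},{"dx":0,"dy":-3.4,"dz":36,"twist":-0.1,"hand":1},{"dx":0,"dy":-3.4,"dz":36,"twist":-0.1,"hand":1},{"dx":0,"dy":-3.4,"dz":36,"twist":-0.1,"hand":1},{"dx":0,"dy":-3.4,"dz":36,"twist":-0.1,"hand":1},{"dx":0,"dy":-3.4,"dz":36,"twist":-0.1,"hand":1},{"dx":0,"dy":-3.4,"dz":36,"twist":-0.1,"hand":1}]' | head -1;  python3 d.py 533.5,363.7,22,7.52
```

```text
time: 5.92
t 5.92 p [534.1 364.7  55.5] yaw 7.56 tilt [0.0017 0.0009] gap 34.6 F [ 0.6 -0.5 -1.3] q [ -42.   54.    6.   93.   -9.   33. -113.]
533.5,363.7,22,7.52 -> d [-0.8  1.  33.5] twist 0.0
```

```bash
python3 -m jog '[{"dx":-0.5,"dy":0.8,"dz":8,"twist":0,"hand":1},{"dx":-0.5,"dy":0.8,"dz":16,"twist":0,"hand":1},{"dx":-0.5,"dy":0.8,"dz":24,"twist":0,"hand":1},{"dx":-0.5,"dy":0.8,"dz":29,"twist":0,"hand":1},{"dx":-0.5,"dy":0.8,"dz":33,"twist":0,"hand":1},{"dx":-0.5,"dy":0.8,"dz":33,"twist":0,"hand":1},{"dx":-0.5,"dy":0.8,"dz":33,"twist":0,"hand":1}]' | head -1;  python3 d.py 533.5,363.7,21.5,7.52
```

```text
time: 6.5
t 6.50 p [532.2 363.2  21.9] yaw 7.57 tilt [-0.0016 -0.0009] gap 34.7 F [-4.1 -1.5  8.1] q [ -41.   57.    5.   93.   -9.   30. -113.]
533.5,363.7,21.5,7.52 -> d [ 1.4 -0.3  0.4] twist 0.0
```

```bash
python3 -m jog '[{"dx":0,"dy":0,"dz":0,"twist":0,"hand":-0.4},{"dx":0,"dy":0,"dz":0,"twist":0,"hand":-0.4},{"dx":0,"dy":0,"dz":0,"twist":0,"hand":-0.4},{"dx":0,"dy":0,"dz":0,"twist":0,"hand":-0.4},{"dx":0,"dy":0,"dz":0,"twist":0,"hand":-0.4},{"dx":0,"dy":0,"dz":-20,"twist":0,"hand":-0.4},{"dx":0,"dy":0,"dz":-50,"twist":0,"hand":-0.4},{"dx":0,"dy":0,"dz":-90,"twist":0,"hand":-0.4}]' ;  python3 d.py 498.5,-285.5,130,-5
python3 - <<'E'
from workcell import env,eyes
import cv2,numpy as np
for n in("wrist",):
  c=eyes.camera(n); cv2.imwrite(f"pics/{n}3.png",c["pixels"][:,:,::-1]); np.savez(f"{n}3.npz",**c)
E
```

```text
time: 7.17
ee_pos: [531.0, 362.4, 109.6]
tcp_rot: [[0.991, 0.132, -0.005], [0.132, -0.991, -0.004], [-0.005, 0.003, -1.0]]
ft_force: [-0.2, 0.6, 0.7]
finger_gap: 59.8
gripper_force: 0.0
t 7.17 p [531.  362.4 109.6] yaw 7.58 tilt [-0.005  -0.0036] gap 59.8 F [-0.2  0.6  0.7] q [ -42.   50.    7.   92.   -8.   39. -113.]
498.5,-285.5,130,-5 -> d [-117.7  638.   -17.9] twist 12.6
```

View pics/wrist3.png

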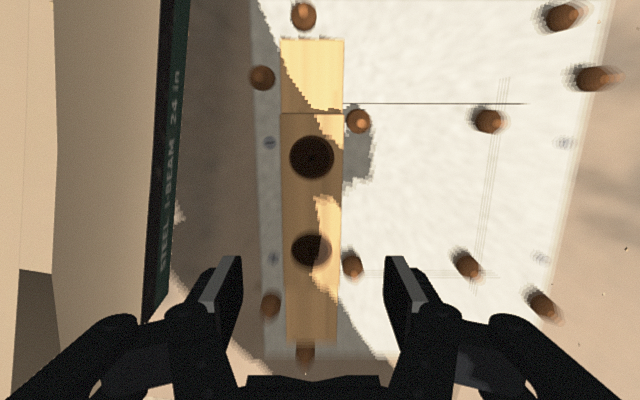

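```bash
python3 -m jog '[{"dx":-117,"dy":638,"dz":-40,"twist":12.6,"hand":-0.4},{"dx":-117,"dy":638,"dz":-40,"twist":12.6,"hand":-0.4},{"dx":-117,"dy":638,"dz":-40,"twist":12.6,"hand":-0.4},{"dx":-117,"dy":638,"dz":-40,"twist":12.6,"hand":-0.4},{"dx":-117,"dy":638,"dz":-40,"twist":12.6,"hand":-0.4},{"dx":-117,"dy":638,"dz":-40,"twist":12.6,"hand":-0.4},{"dx":-117,"dy":638,"dz":-40,"twist":12.6,"hand":-0.4},{"dx":-117,"dy":638,"dz":-40,"twist":12.6,"hand":-0.4},{"dx":-117,"dy":638,"dz":-40,"twist":12.6,"hand":-0.4},{"dx":-117,"dy":638,"dz":-40,"twist":12.6,"hand":-0.4}]' |head -1;  python3 d.py 498.5,-285.5,130,-5
```

```text
time: 8.05
t 8.05 p [512.4 -53.7 137.2] yaw -5.02 tilt [ 0.0008 -0.0002] gap 59.8 F [ 0.5 -0.3 -0. ] q [ -1.  40.   3. 114.  -5.  26. -90.]
498.5,-285.5,130,-5 -> d [  6.4 232.1   7.3] twist -0.0
```

```bash
python3 -m jog '[{"dx":6.4,"dy":232,"dz":7,"twist":0,"hand":-0.4},{"dx":6.4,"dy":232,"dz":7,"twist":0,"hand":-0.4},{"dx":6.4,"dy":232,"dz":7,"twist":0,"hand":-0.4},{"dx":6.4,"dy":232,"dz":7,"twist":0,"hand":-0.4},{"dx":6.4,"dy":232,"dz":7,"twist":0,"hand":-0.4},{"dx":6.4,"dy":232,"dz":7,"twist":0,"hand":-0.4},{"dx":6.4,"dy":232,"dz":7,"twist":0,"hand":-0.4},{"dx":6.4,"dy":232,"dz":7,"twist":0,"hand":-0.4},{"dx":6.4,"dy":232,"dz":7,"twist":0,"hand":-0.4},{"dx":6.4,"dy":232,"dz":7,"twist":0,"hand":-0.4}]' |head -1;  python3 d.py 498.5,-285.5,130,-5
cat > look.py <<'E'
import sys
from workcell import env,eyes
from h import *
n,k=sys.argv[1:3]
c=eyes.camera(n); cv2.imwrite(f"pics/{k}.png",c["pixels"][:,:,::-1]); np.savez(f"{k}.npz",**c)
hsv=cv2.cvtColor(c["pixels"],cv2.COLOR_RGB2HSV);m=cv2.inRange(hsv,(13,85,90),(28,255,255))
N,l,st,ce=cv2.connectedComponentsWithStats(cv2.morphologyEx(m,cv2.MORPH_CLOSE,np.ones((25,25))))
for i in range(1,N):
    if st[i,4]>3000: print(st[i],[tuple(q.round(0).tolist()) for q in ray(c,cv2.boxPoints(cv2.minAreaRect(np.argwhere(l==i)[:,::-1].astype(np.float32))),24)])
E
python3 look.py wrist w4
```

```text
time: 8.88
t 8.88 p [ 499.1 -281.3  130. ] yaw -4.87 tilt [0.0001 0.0014] gap 59.5 F [ 0.3 -0.3  0.6] q [ 25.  44.  -0. 104.   0.  32. -70.]
498.5,-285.5,130,-5 -> d [-0.3  4.3 -0. ] twist 0.1
[  278    28   154   285 15461] [(420.0, -224.0, 24.0), (622.0, -285.0, 24.0), (600.0, -372.0, 24.0), (387.0, -333.0, 24.0)]
[  442    85   103   231 12893] [(398.0, -372.0, 24.0), (572.0, -375.0, 24.0), (564.0, -441.0, 24.0), (388.0, -452.0, 24.0)]
```

View pics/w4.png

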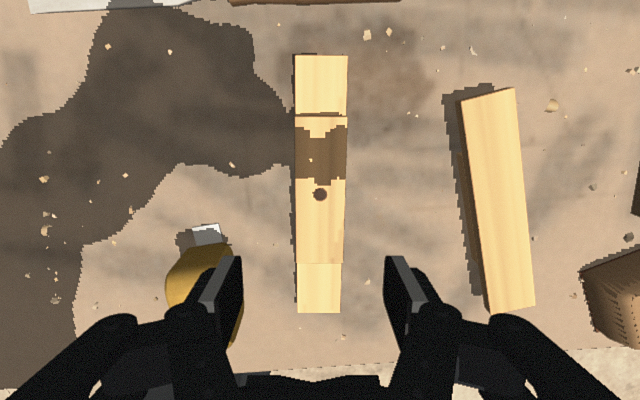

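```bash
python3 - <<'E'
from h import *
c=dict(np.load("w4.npz"))
a=ray(c,[(321,54),(319,313)],12);b=ray(c,[(321,115),(320,263)],24)
u=(b[0]-b[1])/np.linalg.norm(b[0]-b[1])
print(a.mean(0).round(1),b.mean(0)-6*u,np.linalg.norm(a[0]-a[1]),np.linalg.norm(b[0]-b[1]))
for p in(a,b): print(np.degrees(np.arctan2(*(p[0]-p[1])[[1,0]])))
t=ray(c,[(460,100),(514,88),(535,304),(490,316)],24);print(t.round(1),t.mean(0).round(1))
E
python3 d.py 498.5,-285.5,4,-5
```

```text
[ 497.9 -286.6   12. ] [ 498.15784587 -286.81337332   24.        ] 200.4070007037221 109.39997034441586
-4.947333617510787
-4.868882804656907
[[ 560.5 -384.6   24. ]
 [ 565.1 -419.7   24. ]
 [ 400.  -448.5   24. ]
 [ 392.  -413.8   24. ]] [ 479.4 -416.7   24. ]
t 8.93 p [ 499.2 -281.3  130. ] yaw -4.85 tilt [0.0002 0.0012] gap 59.8 F [-0.3  0.4  0.3] q [ 25.  44.  -0. 104.   0.  32. -70.]
498.5,-285.5,4,-5 -> d [ -0.3   4.4 126. ] twist 0.1
```

```bash
python3 -m jog '[{"dx":-0.6,"dy":5,"dz":40,"twist":0.1,"hand":-0.4},{"dx":-0.6,"dy":5,"dz":80,"twist":0.1,"hand":-0.4},{"dx":-0.6,"dy":5,"dz":105,"twist":0.1,"hand":-0.4},{"dx":-0.6,"dy":5,"dz":120,"twist":0.1,"hand":-0.4},{"dx":-0.6,"dy":5,"dz":126,"twist":0.1,"hand":-0.4},{"dx":-0.6,"dy":5,"dz":126,"twist":0.1,"hand":-0.4},{"dx":-0.6,"dy":5,"dz":126,"twist":0.1,"hand":-0.4},{"dx":-0.6,"dy":5,"dz":126,"twist":0.1,"hand":1},{"dx":-0.6,"dy":5,"dz":126,"twist":0.1,"hand":1},{"dx":-0.6,"dy":5,"dz":126,"twist":0.1,"hand":1}]' |head -1;python3 d.py 498.5,-285.5,4,-5; python3 -m jog '[{"dx":0,"dy":0,"dz":0,"twist":0,"hand":1},{"dx":0,"dy":0,"dz":0,"twist":0,"hand":1},{"dx":0,"dy":0,"dz":0,"twist":0,"hand":1},{"dx":0,"dy":0,"dz":0,"twist":0,"hand":1}]';python3 d.py 498.2,-286.3,4,-5
```

```text
time: 9.77
t 9.77 p [ 498.6 -288.7    5.8] yaw -5.12 tilt [ 0.0026 -0.0011] gap 34.6 F [-1.3  0.3  6.4] q [ 26.  55.  -0. 106.   1.  18. -70.]
498.5,-285.5,4,-5 -> d [-0.4 -3.1  1.8] twist -0.1
time: 10.1
ee_pos: [498.6, -288.7, 5.8]
tcp_rot: [[0.996, -0.089, 0.003], [-0.089, -0.996, -0.001], [0.003, 0.001, -1.0]]
ft_force: [-0.4, 0.1, 7.2]
finger_gap: 34.5
gripper_force: 62.0
t 10.10 p [ 498.6 -288.7    5.8] yaw -5.12 tilt [ 0.0027 -0.0011] gap 34.5 F [-0.4  0.1  7.2] q [ 26.  55.  -0. 106.   1.  18. -70.]
498.2,-286.3,4,-5 -> d [-0.7 -2.3  1.8] twist -0.1
```

```bash
python3 -m jog '[{"dx":0,"dy":0,"dz":-40,"twist":0,"hand":1},{"dx":0,"dy":0,"dz":-80,"twist":0,"hand":1},{"dx":0,"dy":0,"dz":-120,"twist":0,"hand":1},{"dx":0,"dy":0,"dz":-120,"twist":0,"hand":1}]' | head -1; python3 d.py 552.6,231.1,125,7.52
```

```text
time: 10.43
t 10.43 p [ 501.8 -291.   131.7] yaw -5.17 tilt [ 0.0125 -0.0067] gap 34.9 F [-0.1 -1.2 -0.6] q [ 26.  43.  -0. 104.   0.  32. -70.]
552.6,231.1,125,7.52 -> d [   3.5 -524.6    3.8] twist -12.7
```

```bash
python3 -m jog '[{"dx":5,"dy":-523,"dz":0,"twist":-12.7,"hand":1},{"dx":5,"dy":-523,"dz":0,"twist":-12.7,"hand":1},{"dx":5,"dy":-523,"dz":0,"twist":-12.7,"hand":1},{"dx":5,"dy":-523,"dz":0,"twist":-12.7,"hand":1},{"dx":5,"dy":-523,"dz":0,"twist":-12.7,"hand":1},{"dx":5,"dy":-523,"dz":0,"twist":-12.7,"hand":1},{"dx":5,"dy":-523,"dz":0,"twist":-12.7,"hand":1},{"dx":5,"dy":-523,"dz":0,"twist":-12.7,"hand":1},{"dx":5,"dy":-523,"dz":0,"twist":-12.7,"hand":1},{"dx":5,"dy":-523,"dz":0,"twist":-12.7,"hand":1}]' | head -1;  python3 d.py 552.6,231.1,95,7.52
```

```text
time: 11.27
t 11.27 p [538.7 128.4 124.6] yaw 7.58 tilt [0.001  0.0002] gap 34.5 F [ 0.9  0.  -1.2] q [-20.  43.   3. 108.  -4.  29. -96.]
552.6,231.1,95,7.52 -> d [  27.3 -100.    29.6] twist 0.1
```

```bash
python3 -m jog '[{"dx":10,"dy":-38,"dz":8,"twist":0,"hand":1},{"dx":20,"dy":-75,"dz":16,"twist":0,"hand":1},{"dx":27,"dy":-95,"dz":24,"twist":0,"hand":1},{"dx":27,"dy":-100,"dz":30,"twist":0,"hand":1},{"dx":27,"dy":-100,"dz":30,"twist":0,"hand":1},{"dx":27,"dy":-100,"dz":30,"twist":0,"hand":1},{"dx":27,"dy":-100,"dz":30,"twist":0,"hand":1},{"dx":27,"dy":-100,"dz":30,"twist":0,"hand":1},{"dx":27,"dy":-100,"dz":30,"twist":0,"hand":1},{"dx":27,"dy":-100,"dz":30,"twist":0,"hand":1}]' | head -1;  python3 d.py 552.6,231.1,55,7.52; python3 look.py wrist w5;python3 look.py top t5 >/dev/null
```

```text
time: 12.1
t 12.10 p [552.6 227.8  94.5] yaw 7.47 tilt [ 0.0005 -0.0002] gap 35.0 F [ 0.6 -0.1 -0.9] q [ -29.   48.    4.  101.   -6.   31. -103.]
552.6,231.1,55,7.52 -> d [ 0.4 -3.3 39.5] twist -0.0
[    0     0   144   354 23325] [(646.0, 418.0, 24.0), (665.0, 358.0, 24.0), (452.0, 317.0, 24.0), (422.0, 396.0, 24.0)]
[  245     0   127   382 35252] [(424.0, 269.0, 24.0), (671.0, 276.0, 24.0), (677.0, 210.0, 24.0), (430.0, 179.0, 24.0)]
[  542   206    98   194 11090] [(446.0, 54.0, 24.0), (588.0, 65.0, 24.0), (580.0, 6.0, 24.0), (433.0, -16.0, 24.0)]
```

View pics/w5.png

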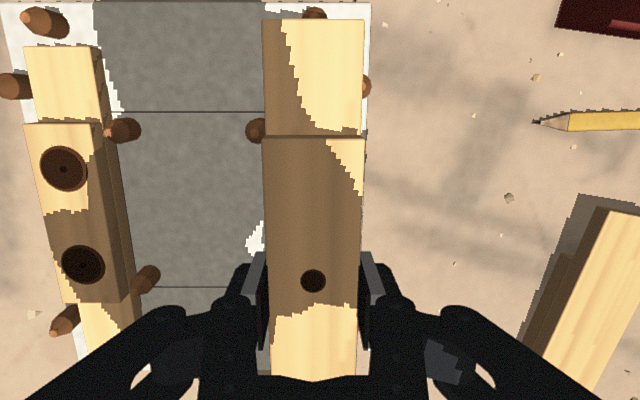

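```bash
python3 - <<'E'
from jig import *
c=dict(np.load("w5.npz"))
print(fit(c,[(25,16),(107,132),(136,290),(57,332)],np.array([543.3,297.4,.1312]),42))
b=94.5-5.8
for n,s,e,z in[("held",(313.5,137),(314.5,19),b),("hinge",(60,123),(62,46),18)]:
    s=ray(c,[s],z+24)[0][:2];e=ray(c,[e],z+12)[0][:2];u=e-s;L=np.linalg.norm(u);u/=L;print(n,L.round(1),np.degrees(np.arctan2(u[1],u[0])).round(2),(s-60.5*u).round(1),(e-100*u).round(1))
E
python3 jc.py
```

```text
(array([5.45258286e+02, 2.96183663e+02, 1.43668908e-01]), np.int64(4), array([[ 0.2,  0.7],
       [ 0.8, -1.1],
       [-0.1, -0.4],
       [-0.9,  0.7]]))
held 38.7 6.97 [552.  227.7] [551.2 227.6]
hinge 39.1 6.13 [533.6 361.7] [533.3 361.7]
h [534.5 363.8]
k [552.1 231. ]
t [624.6 308.2]
b [468.  287.4]
```

```bash
python3 -m jog '[{"dx":0,"dy":-3.3,"dz":20,"twist":0,"hand":1},{"dx":0,"dy":-3.3,"dz":38,"twist":0,"hand":1},{"dx":0,"dy":-3.3,"dz":38,"twist":0,"hand":1},{"dx":0,"dy":-3.3,"dz":38,"twist":0,"hand":1},{"dx":0,"dy":-3.3,"dz":38,"twist":0,"hand":1},{"dx":0,"dy":-3.3,"dz":38,"twist":0,"hand":1},{"dx":0,"dy":-3.3,"dz":38,"twist":0,"hand":1}]' | head -1;  python3 d.py 552.4,231,24,7.52
```

```text
time: 12.78
t 12.78 p [552.6 232.4  57.1] yaw 7.56 tilt [0.0018 0.0006] gap 34.2 F [ 0.4  0.8 -0.9] q [ -29.   52.    4.  102.   -7.   27. -103.]
552.4,231,24,7.52 -> d [-0.4  1.4 33.1] twist 0.0
```

```bash
python3 -m jog '[{"dx":0,"dy":1,"dz":8,"twist":0,"hand":1},{"dx":0,"dy":1,"dz":16,"twist":0,"hand":1},{"dx":0,"dy":1,"dz":24,"twist":0,"hand":1},{"dx":0,"dy":1,"dz":29,"twist":0,"hand":1},{"dx":0,"dy":1,"dz":33,"twist":0,"hand":1},{"dx":0,"dy":1,"dz":33,"twist":0,"hand":1},{"dx":0,"dy":1,"dz":33,"twist":0,"hand":1}]' | head -1;  python3 d.py 552.4,231,24,7.52
```

```text
time: 13.37
t 13.37 p [551.2 230.9  23.8] yaw 7.57 tilt [-0.0014 -0.0005] gap 34.5 F [-3.7 -1.5  9.8] q [ -29.   55.    3.  102.   -7.   24. -103.]
552.4,231,24,7.52 -> d [ 1.2  0.1 -0.2] twist 0.0
```

```bash
python3 -m jog '[{"dx":0,"dy":0,"dz":0,"twist":0,"hand":-0.4},{"dx":0,"dy":0,"dz":0,"twist":0,"hand":-0.4},{"dx":0,"dy":0,"dz":0,"twist":0,"hand":-0.4},{"dx":0,"dy":0,"dz":0,"twist":0,"hand":-0.4},{"dx":0,"dy":0,"dz":0,"twist":0,"hand":-0.4},{"dx":0,"dy":0,"dz":-20,"twist":0,"hand":-0.4},{"dx":0,"dy":0,"dz":-50,"twist":0,"hand":-0.4},{"dx":0,"dy":0,"dz":-90,"twist":0,"hand":-0.4},{"dx":0,"dy":0,"dz":-110,"twist":0,"hand":-0.4},{"dx":0,"dy":0,"dz":-110,"twist":0,"hand":-0.4}]'|head -1 ;  python3 d.py 495.2,26.4,130,-3.94; python3 look.py wrist w6; python3 look.py top t6 >/dev/null
python3 - <<'E'
import cv2
a=cv2.imread("pics/t6.png");cv2.imwrite("pics/t6c.png",cv2.resize(a[150:280,130:320],None,fx=4,fy=4,interpolation=2))
E
```

```text
time: 14.2
t 14.20 p [555.2 232.4 137.8] yaw 7.55 tilt [0.0086 0.0037] gap 59.6 F [-0.   0.4 -0.3] q [ -30.   45.    5.  100.   -6.   35. -104.]
495.2,26.4,130,-3.94 -> d [-86.7 196.3   6.5] twist 11.5
[   57    31   114   294 15876] [(640.0, 420.0, 24.0), (658.0, 363.0, 24.0), (444.0, 320.0, 24.0), (419.0, 391.0, 24.0)]
[  268    31   100   341 16455] [(398.0, 259.0, 24.0), (666.0, 273.0, 24.0), (672.0, 210.0, 24.0), (405.0, 176.0, 24.0)]
[ 501  195  139  155 8683] [(482.0, 75.0, 24.0), (600.0, 50.0, 24.0), (579.0, -11.0, 24.0), (453.0, 7.0, 24.0)]
```

View pics/w6.png

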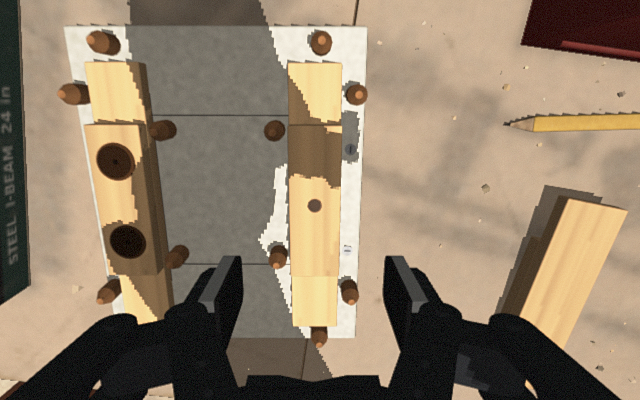

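```bash
python3 -m jog '[{"dx":-87,"dy":196,"dz":10,"twist":11.5,"hand":-1},{"dx":-87,"dy":196,"dz":10,"twist":11.5,"hand":-1},{"dx":-87,"dy":196,"dz":10,"twist":11.5,"hand":-1},{"dx":-87,"dy":196,"dz":10,"twist":11.5,"hand":-1},{"dx":-87,"dy":196,"dz":10,"twist":11.5,"hand":-1},{"dx":-87,"dy":196,"dz":10,"twist":11.5,"hand":-1},{"dx":-87,"dy":196,"dz":10,"twist":11.5,"hand":-1},{"dx":-87,"dy":196,"dz":10,"twist":11.5,"hand":-1},{"dx":-87,"dy":196,"dz":10,"twist":11.5,"hand":-1},{"dx":-87,"dy":196,"dz":10,"twist":11.5,"hand":-1}]'|head -1 ;  python3 look.py wrist w7;python3 d.py 495.2,26.4,4.5,-3.94
python3 - <<'E'
from h import *
c=dict(np.load("w7.npz"));print(proj(c,[[580+10.5-5,20.6,24]]))
# rail corner rays: columns/rows of mask component near the centre
hsv=cv2.cvtColor(c["pixels"],cv2.COLOR_RGB2HSV);m=cv2.inRange(hsv,(13,85,60),(28,255,255))
cv2.imwrite("pics/w7b.png",np.vstack([c["pixels"][:,:,::-1][:340,200:450],]))
E
```

```text
time: 15.13
[   0   55  111  283 8492] [(588.0, 262.0, 24.0), (601.0, 216.0, 24.0), (400.0, 186.0, 24.0), (377.0, 244.0, 24.0)]
[  253    70   119   237 16573] [(581.0, 60.0, 24.0), (584.0, -10.0, 24.0), (412.0, -30.0, 24.0), (405.0, 56.0, 24.0)]
t 15.18 p [492.   27.6 122.7] yaw -3.74 tilt [0.0002 0.0009] gap 85.7 F [0.3 0.2 0.3] q [-11.  40.   4. 118.  -7.  21. -96.]
495.2,26.4,4.5,-3.94 -> d [  3.3   1.  118.2] twist 0.2
[[314.21844408  60.56893711]]
```

View pics/w7b.png

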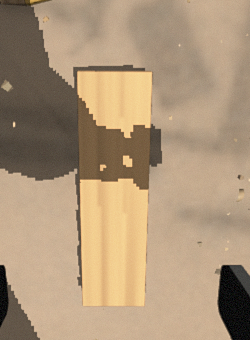

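Run:
```python
from h import *
c=dict(np.load("w7.npz"))
t=ray(c,[(278,71),(353,71.5),(346,306),(283,306)],24);print(t.round(1),t.mean(0).round(1))
e=(t[0]+t[1]-t[2]-t[3])/2;print(np.linalg.norm(e),np.degrees(np.arctan2(e[1],e[0])))
```

```text
[[580.9  43.8  24. ]
 [577.5  -3.4  24. ]
 [408.8   7.5  24. ]
 [411.8  55.6  24. ]] [494.7  25.9  24. ]
169.25454751384308 -3.849623352965497
```

```bash
python3 -m jog '[{"dx":3,"dy":1.2,"dz":40,"twist":0.2,"hand":-1},{"dx":3,"dy":1.2,"dz":80,"twist":0.2,"hand":-1},{"dx":3,"dy":1.2,"dz":105,"twist":0.2,"hand":-1},{"dx":3,"dy":1.2,"dz":117,"twist":0.2,"hand":-1},{"dx":3,"dy":1.2,"dz":117,"twist":0.2,"hand":-1},{"dx":3,"dy":1.2,"dz":117,"twist":0.2,"hand":-1},{"dx":3,"dy":1.2,"dz":117,"twist":0.2,"hand":1},{"dx":3,"dy":1.2,"dz":117,"twist":0.2,"hand":1},{"dx":3,"dy":1.2,"dz":117,"twist":0.2,"hand":1},{"dx":3,"dy":1.2,"dz":117,"twist":0.2,"hand":1}]' |head -1;python3 d.py 495,26.1,4,-3.9; python3 -m jog '[{"dx":0,"dy":0,"dz":0,"twist":0,"hand":1},{"dx":0,"dy":0,"dz":0,"twist":0,"hand":1},{"dx":0,"dy":0,"dz":0,"twist":0,"hand":1},{"dx":0,"dy":0,"dz":0,"twist":0,"hand":1},{"dx":0,"dy":0,"dz":0,"twist":0,"hand":1}]';python3 d.py 495,26.1,4,-3.9
```

```text
time: 16.02
t 16.02 p [495.5  24.5   7.7] yaw -4.11 tilt [0.0028 0.0006] gap 46.7 F [-0.9  0.9 10.3] q [ -9.  53.   1. 120.  -7.   7. -95.]
495,26.1,4,-3.9 -> d [-0.6 -1.5  3.7] twist -0.2
time: 16.43
ee_pos: [495.5, 24.5, 7.7]
tcp_rot: [[0.997, -0.072, 0.003], [-0.072, -0.997, 0.001], [0.003, -0.001, -1.0]]
ft_force: [-1.1, 0.7, 9.1]
finger_gap: 46.8
gripper_force: 61.6
t 16.43 p [495.5  24.5   7.7] yaw -4.11 tilt [0.0029 0.0006] gap 46.8 F [-1.1  0.7  9.1] q [ -9.  53.   1. 120.  -7.   7. -95.]
495,26.1,4,-3.9 -> d [-0.6 -1.6  3.7] twist -0.2
```

```bash
python3 -m jog '[{"dx":0,"dy":0,"dz":-40,"twist":0,"hand":1},{"dx":0,"dy":0,"dz":-80,"twist":0,"hand":1},{"dx":0,"dy":0,"dz":-110,"twist":0,"hand":1},{"dx":0,"dy":0,"dz":-110,"twist":0,"hand":1}]' | head -1; python3 d.py 468,287.9,115,97.52
```

```text
time: 16.77
t 16.77 p [497.6  24.  121.3] yaw -4.17 tilt [0.0098 0.0007] gap 46.9 F [-0.2  0.3 -2.2] q [-10.  41.   4. 118.  -7.  21. -95.]
468,287.9,115,97.52 -> d [ -48.8 -261.     6.2] twist -101.7
```

```bash
python3 -m jog '[{"dx":-5,"dy":-26,"dz":0,"twist":-7,"hand":1},{"dx":-10,"dy":-52,"dz":0,"twist":-14,"hand":1},{"dx":-15,"dy":-78,"dz":0,"twist":-21,"hand":1},{"dx":-20,"dy":-104,"dz":0,"twist":-28,"hand":1},{"dx":-25,"dy":-130,"dz":0,"twist":-35,"hand":1},{"dx":-30,"dy":-156,"dz":0,"twist":-42,"hand":1},{"dx":-35,"dy":-182,"dz":0,"twist":-49,"hand":1},{"dx":-40,"dy":-208,"dz":0,"twist":-56,"hand":1},{"dx":-45,"dy":-234,"dz":0,"twist":-63,"hand":1},{"dx":-48,"dy":-260,"dz":0,"twist":-70,"hand":1}]' | head -1; python3 d.py 468,287.9,115,97.52
```

```text
time: 17.6
t 17.60 p [464.2 287.8 115.9] yaw 66.25 tilt [-0.0008 -0.0007] gap 46.5 F [-0.3 -0.  -1.8] q [-31.  43.  -9. 109.  14.  28. -74.]
468,287.9,115,97.52 -> d [1.6 3.5 0.9] twist -31.3
```

```bash
python3 -m jog '[{"dx":1.6,"dy":3.5,"dz":5,"twist":-7,"hand":1},{"dx":1.6,"dy":3.5,"dz":10,"twist":-14,"hand":1},{"dx":1.6,"dy":3.5,"dz":15,"twist":-21,"hand":1},{"dx":1.6,"dy":3.5,"dz":20,"twist":-27,"hand":1},{"dx":1.6,"dy":3.5,"dz":20,"twist":-31.3,"hand":1},{"dx":1.6,"dy":3.5,"dz":20,"twist":-31.3,"hand":1},{"dx":1.6,"dy":3.5,"dz":20,"twist":-31.3,"hand":1},{"dx":1.6,"dy":3.5,"dz":20,"twist":-31.3,"hand":1},{"dx":1.6,"dy":3.5,"dz":20,"twist":-31.3,"hand":1},{"dx":1.6,"dy":3.5,"dz":20,"twist":-31.3,"hand":1}]' | head -1; python3 d.py 468,287.9,62,97.52; python3 look.py wrist w8
```

```text
time: 18.43
t 18.43 p [469.2 287.   96.2] yaw 97.13 tilt [ 0.0004 -0.    ] gap 46.5 F [ 0.2  0.1 -2.8] q [-26.  46. -17. 109.  25.  29. -54.]
468,287.9,62,97.52 -> d [ 1.1 -1.1 34.2] twist -0.4
[  232    31   408   351 56505] [(426.0, 153.0, 24.0), (414.0, 387.0, 24.0), (634.0, 413.0, 24.0), (722.0, 186.0, 24.0)]
[ 413  267  227   84 7565] [(540.0, 232.0, 24.0), (545.0, 283.0, 24.0), (703.0, 251.0, 24.0), (709.0, 193.0, 24.0)]
```

View pics/w8.png

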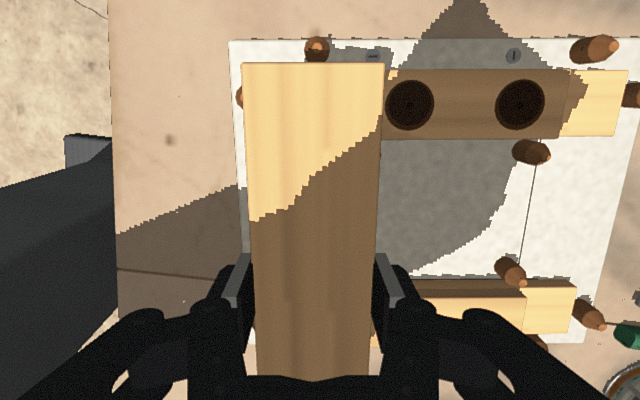

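Run:
```python
from jig import *
c=dict(np.load("w8.npz"))
p,_,r=fit(c,[(316,44),(610,45),(547,155),(521,285),(602,323)],np.array([543.3,297.4,.1312]),42);print(p,r)
t=ray(c,[(242,63.5),(384,63)],112.5);m=t.mean(0)[:2];print(t.round(1))
u=np.array([np.cos(np.radians(97.3)),np.sin(np.radians(97.3))])
print("rail centre",m-85*u)
# hinge stile shoulder near the rail is hidden; its far lap end:
e=ray(c,[(615,70),(615,136)],30);print(e.round(1))
a=p[2];print("seat by this fit",p[:2]+np.array([np.cos(a)*-76,np.sin(a)*-76]))
```

```text
[5.42641167e+02 2.98092677e+02 1.30016246e-01] [[-0.3 -0.8]
 [ 1.2  0.7]
 [-1.2  0. ]
 [-0.2  2.4]
 [ 0.4 -2.1]]
[[436.2 366.4 112.5]
 [482.4 372.3 112.5]]
rail centre [470.11114923 285.06056299]
[[622.7 392.5  30. ]
 [635.7 358.2  30. ]]
seat by this fit [467.28262343 288.23925764]
```

```bash
python3 -m jog '[{"dx":1.5,"dy":-1.1,"dz":20,"twist":-0.4,"hand":1},{"dx":1.5,"dy":-1.1,"dz":30,"twist":-0.4,"hand":1},{"dx":1.5,"dy":-1.1,"dz":30,"twist":-0.4,"hand":1},{"dx":1.5,"dy":-1.1,"dz":30,"twist":-0.4,"hand":1},{"dx":1.5,"dy":-1.1,"dz":30,"twist":-0.4,"hand":1},{"dx":1.5,"dy":-1.1,"dz":30,"twist":-0.4,"hand":1}]' | head -1; python3 d.py 467.9,288.2,25.7,97.52
```

```text
time: 18.98
t 18.98 p [468.3 288.5  66.6] yaw 97.56 tilt [0.0009 0.0005] gap 46.7 F [-0.5  0.4 -2.2] q [-28.  49. -15. 110.  27.  25. -55.]
467.9,288.2,25.7,97.52 -> d [-0.3 -0.4 40.9] twist 0.0
```

```bash
python3 -m jog '[{"dx":-0.2,"dy":-0.6,"dz":8,"twist":0,"hand":1},{"dx":-0.2,"dy":-0.6,"dz":16,"twist":0,"hand":1},{"dx":-0.2,"dy":-0.6,"dz":23,"twist":0,"hand":1},{"dx":-0.2,"dy":-0.6,"dz":28,"twist":0,"hand":1},{"dx":-0.2,"dy":-0.6,"dz":33,"twist":0,"hand":1},{"dx":-0.2,"dy":-0.6,"dz":37,"twist":0,"hand":1},{"dx":-0.2,"dy":-0.6,"dz":40.5,"twist":0,"hand":1},{"dx":-0.2,"dy":-0.6,"dz":40.5,"twist":0,"hand":1},{"dx":-0.2,"dy":-0.6,"dz":40.5,"twist":0,"hand":1}]' | head -1; python3 d.py 467.9,288.2,25.7,97.52
```

```text
time: 19.73
t 19.73 p [467.2 288.   25.8] yaw 97.59 tilt [ 0.0002 -0.0002] gap 46.4 F [-0.  -0.5  2.6] q [-29.  53. -12. 110.  29.  20. -56.]
467.9,288.2,25.7,97.52 -> d [0.1 0.7 0.1] twist 0.1
```

```bash
python3 -m jog '[{"dx":0,"dy":0,"dz":0,"twist":0,"hand":-0.6},{"dx":0,"dy":0,"dz":0,"twist":0,"hand":-0.6},{"dx":0,"dy":0,"dz":0,"twist":0,"hand":-0.6},{"dx":0,"dy":0,"dz":0,"twist":0,"hand":-0.6},{"dx":0,"dy":0,"dz":0,"twist":0,"hand":-0.6},{"dx":0,"dy":0,"dz":-20,"twist":0,"hand":-0.6},{"dx":0,"dy":0,"dz":-50,"twist":0,"hand":-0.6},{"dx":0,"dy":0,"dz":-90,"twist":0,"hand":-0.6},{"dx":0,"dy":0,"dz":-110,"twist":0,"hand":-0.6},{"dx":0,"dy":0,"dz":-110,"twist":0,"hand":-0.6}]'|head -1 ;  python3 d.py 479.8,-416.5,130,9.94; python3 look.py wrist w9
```

```text
time: 20.57
t 20.57 p [469.7 289.9 139.9] yaw 97.55 tilt [0.0068 0.0053] gap 68.1 F [-0.4  0.2  0.6] q [-25.  42. -19. 108.  24.  34. -52.]
479.8,-416.5,130,9.94 -> d [-701.6  -82.9    6.2] twist 87.6
[  248    47   351   280 38315] [(427.0, 173.0, 24.0), (416.0, 388.0, 24.0), (649.0, 414.0, 24.0), (722.0, 202.0, 24.0)]
```

View pics/w9.png

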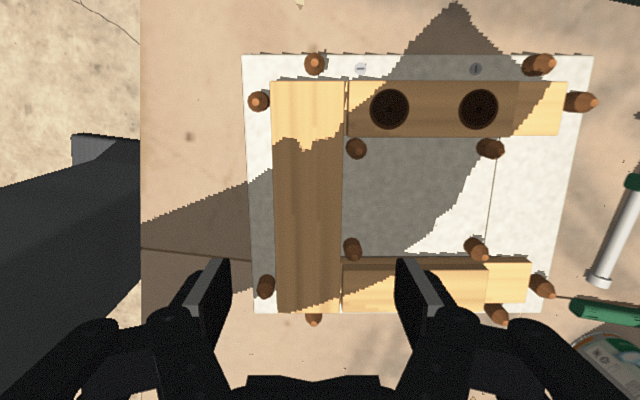

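```bash
python3 -m jog '[{"dx":-41,"dy":-4,"dz":-5,"twist":7,"hand":-0.5},{"dx":-82,"dy":-9,"dz":-10,"twist":14,"hand":-0.5},{"dx":-123,"dy":-14,"dz":-10,"twist":21,"hand":-0.5},{"dx":-164,"dy":-19,"dz":-10,"twist":28,"hand":-0.5},{"dx":-205,"dy":-24,"dz":-10,"twist":35,"hand":-0.5},{"dx":-246,"dy":-29,"dz":-10,"twist":42,"hand":-0.5},{"dx":-287,"dy":-34,"dz":-10,"twist":49,"hand":-0.5},{"dx":-328,"dy":-39,"dz":-10,"twist":56,"hand":-0.5},{"dx":-369,"dy":-44,"dz":-10,"twist":63,"hand":-0.5},{"dx":-410,"dy":-49,"dz":-10,"twist":70,"hand":-0.5}]'|head -1 ;  python3 d.py 479.8,-416.5,130,9.94
```

```text
time: 21.45
t 21.45 p [ 471.5 -126.9  144.4] yaw 27.24 tilt [-0.0024  0.    ] gap 63.8 F [ 1.  -0.4  0. ] q [ 13.  38.  -6. 118.   9.  25. -62.]
479.8,-416.5,130,9.94 -> d [-125.2  261.3   14.4] twist 17.3
```

```bash
python3 -m jog '[{"dx":-125,"dy":261,"dz":14,"twist":17.3,"hand":-0.5},{"dx":-125,"dy":261,"dz":14,"twist":17.3,"hand":-0.5},{"dx":-125,"dy":261,"dz":14,"twist":17.3,"hand":-0.5},{"dx":-125,"dy":261,"dz":14,"twist":17.3,"hand":-0.5},{"dx":-125,"dy":261,"dz":14,"twist":17.3,"hand":-0.5},{"dx":-125,"dy":261,"dz":14,"twist":17.3,"hand":-0.5},{"dx":-125,"dy":261,"dz":14,"twist":17.3,"hand":-0.5},{"dx":-125,"dy":261,"dz":14,"twist":17.3,"hand":-0.5},{"dx":-125,"dy":261,"dz":14,"twist":17.3,"hand":-0.5},{"dx":-125,"dy":261,"dz":14,"twist":17.3,"hand":-0.5}]'|head -1 ;  python3 -m jog '[{"dx":0,"dy":0,"dz":0,"twist":0,"hand":-0.5},{"dx":0,"dy":0,"dz":0,"twist":0,"hand":-0.5},{"dx":0,"dy":0,"dz":0,"twist":0,"hand":-0.5}]'|head -1; python3 d.py 479.8,-416.5,4,9.94; python3 look.py wrist w10; python3 -c "
import cv2
cv2.imwrite('pics/w10c.png',cv2.imread('pics/w10.png')[:360,180:480])"
```

```text
time: 22.28
time: 22.53
t 22.53 p [ 483.3 -412.5  131.5] yaw 10.40 tilt [-0.0003  0.0008] gap 64.2 F [ 0.4  0.6 -0.2] q [ 40.  47.  -6.  93.   7.  40. -49.]
479.8,-416.5,4,9.94 -> d [ -4.1   3.4 127.5] twist 0.5
[  446     0   194   327 39406] [(626.0, -471.0, 24.0), (647.0, -588.0, 24.0), (427.0, -691.0, 24.0), (399.0, -538.0, 24.0)]
[  275    83    84   226 11435] [(391.0, -389.0, 24.0), (562.0, -379.0, 24.0), (567.0, -429.0, 24.0), (396.0, -450.0, 24.0)]
```

View pics/w10c.png

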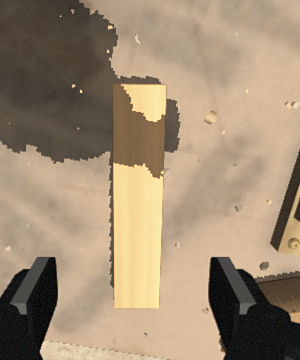

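Run:
```python
from h import *
c=dict(np.load("w10.npz"))
t=ray(c,[(293,84),(346,84),(339,308),(295,308)],24);print(t.round(1),t.mean(0).round(1))
e=(t[0]+t[1]-t[2]-t[3])/2;print(np.linalg.norm(e),np.degrees(np.arctan2(e[1],e[0])))
```

```text
[[ 559.6 -385.5   24. ]
 [ 566.  -419.9   24. ]
 [ 399.2 -449.5   24. ]
 [ 392.8 -415.1   24. ]] [ 479.4 -417.5   24. ]
169.4044287936819 10.05659500354205
```

```bash
python3 -m jog '[{"dx":-4.4,"dy":4,"dz":40,"twist":0.4,"hand":-0.5},{"dx":-4.4,"dy":4,"dz":80,"twist":0.4,"hand":-0.5},{"dx":-4.4,"dy":4,"dz":110,"twist":0.4,"hand":-0.5},{"dx":-4.4,"dy":4,"dz":126,"twist":0.4,"hand":-0.5},{"dx":-4.4,"dy":4,"dz":126,"twist":0.4,"hand":-0.5},{"dx":-4.4,"dy":4,"dz":126,"twist":0.4,"hand":-0.5},{"dx":-4.4,"dy":4,"dz":126,"twist":0.4,"hand":1},{"dx":-4.4,"dy":4,"dz":126,"twist":0.4,"hand":1},{"dx":-4.4,"dy":4,"dz":126,"twist":0.4,"hand":1},{"dx":-4.4,"dy":4,"dz":126,"twist":0.4,"hand":1}]' |head -1; python3 -m jog '[{"dx":0,"dy":0,"dz":0,"twist":0,"hand":1},{"dx":0,"dy":0,"dz":0,"twist":0,"hand":1},{"dx":0,"dy":0,"dz":0,"twist":0,"hand":1},{"dx":0,"dy":0,"dz":0,"twist":0,"hand":1},{"dx":0,"dy":0,"dz":0,"twist":0,"hand":1}]';python3 d.py 479.6,-417.1,4,10
```

```text
time: 23.42
time: 23.83
ee_pos: [480.5, -419.7, 7.8]
tcp_rot: [[0.985, 0.171, 0.003], [0.171, -0.985, -0.002], [0.003, 0.003, -1.0]]
ft_force: [-0.8, 1.7, 7.0]
finger_gap: 34.7
gripper_force: 61.4
t 23.83 p [ 480.5 -419.7    7.8] yaw 9.87 tilt [ 0.003  -0.0022] gap 34.7 F [-0.8  1.7  7. ] q [ 39.  58.  -4.  95.   8.  28. -50.]
479.6,-417.1,4,10 -> d [-0.4 -2.7  3.8] twist -0.1
```

```bash
python3 - <<'E'
from h import *
c=dict(np.load("top0.npz"));print(ray(c,[(241,143),(222,150),(175,150),(208,150)],0).round(0),ray(c,[(222,108)],200).round(0))
E
python3 -m jog '[{"dx":0,"dy":0,"dz":-40,"twist":0,"hand":1},{"dx":0,"dy":0,"dz":-80,"twist":0,"hand":1},{"dx":0,"dy":0,"dz":-120,"twist":0,"hand":1},{"dx":0,"dy":0,"dz":-120,"twist":0,"hand":1}]' | head -1; python3 d.py 490,150,125,97.52
```

```text
[[747. 155.   0.]
 [726. 206.   0.]
 [724. 335.   0.]
 [725. 245.   0.]] [[770. 163. 200.]]
time: 24.17
t 24.17 p [ 483.7 -422.6  134.5] yaw 9.84 tilt [ 0.0126 -0.0099] gap 34.9 F [-0.3 -1.9 -0.4] q [ 40.  47.  -6.  92.   7.  40. -49.]
490,150,125,97.52 -> d [ 104.  -563.2    3.8] twist -87.7
```

```bash
python3 -m jog '[{"dx":7,"dy":-40,"dz":0,"twist":-7,"hand":1},{"dx":15,"dy":-80,"dz":0,"twist":-14,"hand":1},{"dx":22,"dy":-120,"dz":0,"twist":-21,"hand":1},{"dx":30,"dy":-160,"dz":0,"twist":-28,"hand":1},{"dx":37,"dy":-200,"dz":0,"twist":-35,"hand":1},{"dx":44,"dy":-240,"dz":0,"twist":-42,"hand":1},{"dx":52,"dy":-280,"dz":0,"twist":-49,"hand":1},{"dx":59,"dy":-320,"dz":0,"twist":-56,"hand":1},{"dx":66,"dy":-360,"dz":0,"twist":-63,"hand":1},{"dx":74,"dy":-400,"dz":0,"twist":-70,"hand":1}]' | head -1; python3 d.py 500,180,125,97.52 624.6,308.7,100,97.52
```

```text
time: 25.0
t 25.00 p [483.5 -10.4 126.3] yaw 80.19 tilt [ 0.0016 -0.0004] gap 34.6 F [ 1.3 -0.2 -0.4] q [  6.  40. -16. 119.  26.  24. -40.]
500,180,125,97.52 -> d [190.5 -16.2   1.2] twist -17.3
624.6,308.7,100,97.52 -> d [111.3 140.4  25. ] twist 0.0
```

```bash
python3 -m jog '[{"dx":40,"dy":-3,"dz":0,"twist":-7,"hand":1},{"dx":80,"dy":-6,"dz":0,"twist":-14,"hand":1},{"dx":120,"dy":-10,"dz":0,"twist":-17.3,"hand":1},{"dx":155,"dy":-13,"dz":0,"twist":-17.3,"hand":1},{"dx":180,"dy":-16,"dz":0,"twist":-17.3,"hand":1},{"dx":190,"dy":-16,"dz":0,"twist":-17.3,"hand":1}]' | head -1; python3 d.py 624.6,308.7,100,97.52
```

```text
time: 25.5
t 25.50 p [501.3 184.1 126.6] yaw 97.53 tilt [0.0028 0.0052] gap 34.7 F [ 0.1  0.2 -0.8] q [-13.  43. -20. 111.  26.  31. -43.]
624.6,308.7,100,97.52 -> d [107.2 138.4  27.6] twist 0.0
```

```bash
python3 -m jog '[{"dx":24,"dy":31,"dz":0,"twist":0,"hand":1},{"dx":48,"dy":62,"dz":0,"twist":0,"hand":1},{"dx":72,"dy":93,"dz":8,"twist":0,"hand":1},{"dx":94,"dy":120,"dz":16,"twist":0,"hand":1},{"dx":106,"dy":136,"dz":24,"twist":0,"hand":1},{"dx":109,"dy":139,"dz":26,"twist":0,"hand":1},{"dx":109,"dy":139,"dz":26,"twist":0,"hand":1},{"dx":109,"dy":139,"dz":26,"twist":0,"hand":1},{"dx":109,"dy":139,"dz":26,"twist":0,"hand":1},{"dx":109,"dy":139,"dz":26,"twist":0,"hand":1}]' | head -1; python3 d.py 624.6,308.7,62,97.52; python3 look.py wrist w11
```

```text
time: 26.33
t 26.33 p [625.3 301.5 100.2] yaw 97.12 tilt [ 0.0002 -0.0013] gap 34.4 F [ 0.5  0.4 -0.6] q [-19.  55. -21.  82.  23.  48. -41.]
624.6,308.7,62,97.52 -> d [ 7.2  0.2 38.2] twist -0.4
[    0    25   375   357 76455] [(441.0, 389.0, 24.0), (646.0, 414.0, 24.0), (688.0, 176.0, 24.0), (410.0, 141.0, 24.0)]
[ 533  198  107  185 6144] [(763.0, 329.0, 24.0), (829.0, 337.0, 24.0), (885.0, 199.0, 24.0), (806.0, 190.0, 24.0)]
```

View pics/w11.png

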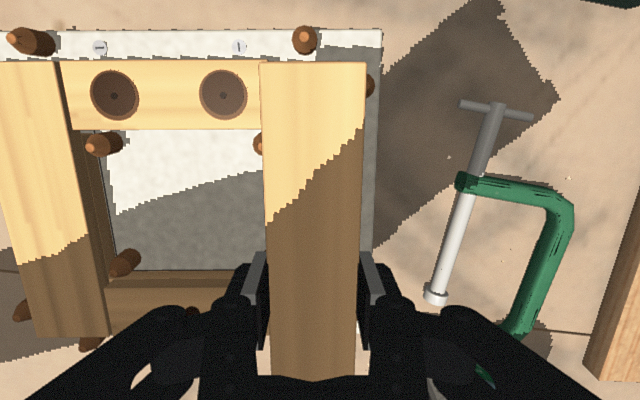

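```bash
python3 - <<'E'
from jig import *
c=dict(np.load("w11.npz"))
p,_,r=fit(c,[(306,36),(13,36),(91,148),(114,272)],np.array([543.3,297.4,.1312]),42);print(p,r)
a=p[2];print("seat",p[:2]+82*np.array([np.cos(a),np.sin(a)]))
t=ray(c,[(261,62),(367,62)],116.4);m=t.mean(0)[:2];u=np.array([np.cos(np.radians(97.12)),np.sin(np.radians(97.12))])
print(t.round(1),m-85*u)
E
python3 -m jog '[{"dx":7,"dy":0.2,"dz":20,"twist":-0.4,"hand":1},{"dx":7,"dy":0.2,"dz":32,"twist":-0.4,"hand":1},{"dx":7,"dy":0.2,"dz":32,"twist":-0.4,"hand":1},{"dx":7,"dy":0.2,"dz":32,"twist":-0.4,"hand":1},{"dx":7,"dy":0.2,"dz":32,"twist":-0.4,"hand":1},{"dx":7,"dy":0.2,"dz":32,"twist":-0.4,"hand":1},{"dx":7,"dy":0.2,"dz":32,"twist":-0.4,"hand":1}]' | head -1; python3 d.py 624.6,308.5,25.8,97.52
```

```text
[5.44398807e+02 2.97734608e+02 1.26224927e-01] [[ 0.2 -0. ]
 [-0.2 -0.3]
 [ 0.1  0.9]
 [-0.1 -0.5]]
seat [625.7464321  308.05758922]
[[598.4 382.3 116.4]
 [632.9 386.6 116.4]] [626.17561929 300.07419677]
time: 26.97
t 26.97 p [625.4 310.2  68.4] yaw 97.55 tilt [0.0013 0.0005] gap 34.7 F [ 0.7  0.3 -0.1] q [-20.  57. -20.  82.  24.  45. -42.]
624.6,308.5,25.8,97.52 -> d [-1.6 -1.  42.6] twist 0.0
```

```bash
python3 -m jog '[{"dx":-1,"dy":-0.4,"dz":8,"twist":0,"hand":1},{"dx":-1,"dy":-0.4,"dz":16,"twist":0,"hand":1},{"dx":-1,"dy":-0.4,"dz":23,"twist":0,"hand":1},{"dx":-1,"dy":-0.4,"dz":29,"twist":0,"hand":1},{"dx":-1,"dy":-0.4,"dz":34,"twist":0,"hand":1},{"dx":-1,"dy":-0.4,"dz":38.5,"twist":0,"hand":1},{"dx":-1,"dy":-0.4,"dz":42.3,"twist":0,"hand":1},{"dx":-1,"dy":-0.4,"dz":42.3,"twist":0,"hand":1},{"dx":-1,"dy":-0.4,"dz":42.3,"twist":0,"hand":1}]' | head -1; python3 d.py 624.7,308.7,25.8,97.52
```

```text
time: 27.72
t 27.72 p [624.4 309.3  25.9] yaw 97.57 tilt [ 0.     -0.0002] gap 34.8 F [-1.9 -0.7  5.7] q [-21.  60. -19.  82.  26.  42. -43.]
624.7,308.7,25.8,97.52 -> d [-0.6  0.2  0.1] twist 0.1
```

```bash
python3 -m jog '[{"dx":0,"dy":0,"dz":0,"twist":0,"hand":-0.3},{"dx":0,"dy":0,"dz":0,"twist":0,"hand":-0.3},{"dx":0,"dy":0,"dz":0,"twist":0,"hand":-0.3},{"dx":0,"dy":0,"dz":0,"twist":0,"hand":-0.3},{"dx":0,"dy":0,"dz":0,"twist":0,"hand":-0.3},{"dx":0,"dy":0,"dz":-20,"twist":0,"hand":-0.3},{"dx":0,"dy":0,"dz":-50,"twist":0,"hand":-0.3},{"dx":0,"dy":0,"dz":-90,"twist":0,"hand":-0.3},{"dx":0,"dy":0,"dz":-120,"twist":0,"hand":-0.3},{"dx":0,"dy":0,"dz":-120,"twist":0,"hand":-0.3}]'|head -1; python3 -m jog '[{"dx":-40,"dy":-20,"dz":0,"twist":0,"hand":-0.3},{"dx":-80,"dy":-40,"dz":0,"twist":0,"hand":-0.3},{"dx":-120,"dy":-60,"dz":0,"twist":0,"hand":-0.3},{"dx":-160,"dy":-80,"dz":0,"twist":0,"hand":-0.3},{"dx":-200,"dy":-100,"dz":0,"twist":0,"hand":-0.3},{"dx":-240,"dy":-120,"dz":0,"twist":0,"hand":-0.3},{"dx":-260,"dy":-130,"dz":0,"twist":0,"hand":-0.3},{"dx":-260,"dy":-130,"dz":0,"twist":0,"hand":-0.3},{"dx":-260,"dy":-130,"dz":0,"twist":0,"hand":-0.3},{"dx":-260,"dy":-130,"dz":0,"twist":0,"hand":-0.3}]'|head -2; python3 look.py top t12 >/dev/null; python3 -c "
import cv2,numpy as np
from h import *
a=cv2.imread('pics/t12.png');cv2.imwrite('pics/t12c.png',cv2.resize(a[140:280,120:320],None,fx=4,fy=4,interpolation=2)[:560,:800])
c=dict(np.load('t12.npz'));i0=cv2.imread('pics/top0.png')
print([float(np.abs(a[y0:y1,x0:x1].astype(int)-i0[y0:y1,x0:x1]).mean().round(1)) for x0,y0,x1,y1 in[(360,243,382,275),(330,172,430,192),(425,138,472,184)]])"
```

```text
time: 28.55
time: 29.38
ee_pos: [530.5, 34.8, 145.4]
[15.2, 18.0, 17.7]
```

View pics/t12c.png

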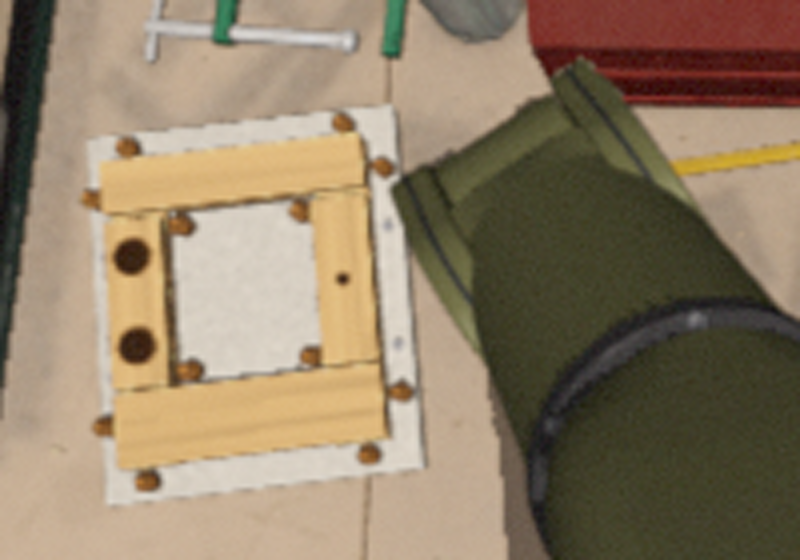

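```bash
python3 - <<'E'
from h import *
A=[cv2.imread(f"pics/{n}.png") for n in("top0","t12")]
for x0,y0,x1,y1 in[(355,238,387,280),(325,168,435,196),(420,133,477,189)]:
    a,b=[np.float32(cv2.cvtColor(i[y0:y1,x0:x1],cv2.COLOR_BGR2GRAY)) for i in A];print(cv2.phaseCorrelate(a,b))
h=[cv2.inRange(cv2.cvtColor(i,cv2.COLOR_BGR2HSV),(18,180,60),(30,255,255))[235:285,350:392] for i in A];print([np.argwhere(m).mean(0) for m in h])
E
python3 d.py
```

```text
((0.027232607434344303, 0.45198876743888405), 0.9629395544528961)
((0.05472647473360581, -0.001020643855900616), 0.9926940055688223)
((-0.03025914301240462, -0.009943513187753439), 1.0250729693306817)
[array([23.83284457, 20.19941349]), array([23.78632479, 19.94871795])]
t 29.43 p [530.7  35.9 145.4] yaw 97.65 tilt [0.0014 0.0016] gap 55.5 F [-0.2  0.1  0.5] q [  5.  41. -23. 110.  27.  34. -28.]
```

Bystanders unmoved; frame assembled.

```bash
python3 -c "
from workcell import ticket
print(ticket.close_job())"
```

```text
the job is handed in; nothing more can be done
None
```

The frame is dry-fitted in the jig: both stiles and both rails are seated and released, the three bystanders are where they started, and the job is handed in (about 29 s of robot time); no verdict was shown.

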